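# Swap two track bridges in the reclined rack

## Task

The twin-arched bridge and the single-arched bridge stand in each other's slots in the rack: swap them. First take the black engine off the rack's top and stand it on its wheels on the open table; then lower each bridge, still in the gripper, gently all the way down to the floor of its new slot before letting go - do not let it drop in, and do not ram it. Leave everything else as it stands.

Things in the scene. Friction and masses are not known exactly. Their poses are not given: they have to be found in the camera images.
- rack: Fixed rigid brown wooden rack, 202 mm wide (y). Origin: centre of its underside; x to its front (about world -y), y about world +x. Rear (x -125 to +11 mm): chest with flat top 56 mm high. Front: three slots 62 mm apart along y, reclined 35 degrees: in the rack frame a bridge in a slot has its length along u = (-0.574, 0, 0.819), top leaning back, and its depth along n = (0.819, 0, 0.574).
- slot_middle (a point): Middle slot: point on its floor where the foot centre (origin) of a bridge lies when home (on the floor, against the back board); rack frame (75, 0, 30) mm. A slot is 46 mm wide (bridges 40) and 57 deep along n (bridges 52): 5 mm play at the front. Dividers 16 mm thick, 45 mm high along u; back board 50, front lip 22 mm along u. Feel for the floor: under 60 N on the rack.
- slot_near (a point): Slot nearest the robot (rack -y): same point, rack frame (75, -62, 30) mm. The far slot, at (75, 62, 30) mm, holds the square-arched bridge. Bridges stand only 22 mm apart, too close for fingers between them: grip across the 52 mm depth (along n) near the top end, tool along -u. All slots are taken, so stand one bridge on end on the table meanwhile.
- clear_table (a point): Centre of the clear part of the table top, to the right of the rack, at z = 0: about 200 mm (x) by 220 mm (y) without any object. Room for the engine and for standing a bridge on its end meanwhile.
- bridge_twin: Loose light beech bridge with two round arches (three piers), 140 mm long, 40 wide, 52 deep, about 0.2 kg, in the middle or near slot. Origin: centre of its lower end face. z up its length; x across the depth: flat deck at -26 mm, pier feet at +26 mm (facing +n in the rack); y across the width. Topmost pier 27 mm long, with flat faces 52 mm apart. Can stand upright on end on the table.
- bridge_single: Loose light beech bridge with one wide round arch (two piers), 120 mm long, 40 wide, 52 deep, about 0.15 kg, in the other one of the middle and near slots. Frame as for the twin-arched bridge; topmost pier 30 mm long.
- engine: Loose black wooden engine, 90 mm long over its steel coupling magnets, 34 wide, 62 high, 0.14 kg, on the rack's chest top behind the middle and near slots, in the way of a gripper tilted along a slot. Origin: under its centre, at the wheel treads; x to the nose (chimney), z up. Cab with flat sides: x -36 to +4 mm, 34 mm wide, z 22 to 61: grip it across y at x = -16 mm.
- bridge_square: Loose beech bridge with one square opening, 130 mm long, 40 wide, 52 deep, in the far slot; frame as the other bridges. Must stay.
- wagon: Loose wooden wagon with two logs, 66 mm long, 34 wide, 38 high, on the rack's chest top beyond the engine. Origin underneath its centre, x along it. Must stay.
- tunnel_0: Lowest of three stacked natural wood tunnel halves, each 70 x 96 mm and 40 mm thick, lying on its end face on the table, left of the rack. Origin: centre of its underside. Must stay.
- tunnel_1: Middle tunnel half of the stack. Must stay.
- tunnel_2: Top tunnel half of the stack, its top 120 mm above the table. Must stay.
- tree: Loose wooden cone tree, 52 mm across, 100 high, left of the rack. Origin under its centre. Must stay.
- signal: Loose wooden signal post on a 42 mm square foot, 100 high, at the right. Origin under its centre. Must stay.
- turntable_end (a point): End of the 144 mm track segment that spins on the fixed turntable disc (156 mm across, top 25 mm high) at the right far side; the point lies 70 mm from the steel pivot. Must stay.

How it is judged:
On the way, in this order (a step that is already met when the one before it is completed fails the run):
1. the engine stands on its wheels on the table, off the rack and let go (height (world z) of engine below 0.01 m and angle between engine's own z axis and vertical below 0.15 rad and contact force between engine and rack below 0.05 N and contact force between engine and the fingers below 0.05 N and linear speed of engine below 0.02 m/s), for 0.2 s.
2. the first of the two bridges has landed on the floor of its new slot while still held in the gripper ((((distance between bridge_twin and slot_middle below 0.008 m or distance between bridge_twin and slot_near below 0.008 m) and distance of bridge_twin from where it was at the start of the episode above 0.045 m and angle between bridge_twin's own z axis and vertical between 0.475 and 0.75 rad and angle between the y axis of bridge_twin and the y axis of rack, either way round below 0.15 rad and contact force between bridge_twin and rack above 0.5 N and contact force between bridge_twin and the fingers above 1 N) or ((distance between bridge_single and slot_middle below 0.008 m or distance between bridge_single and slot_near below 0.008 m) and distance of bridge_single from where it was at the start of the episode above 0.045 m and angle between bridge_single's own z axis and vertical between 0.475 and 0.75 rad and angle between the y axis of bridge_single and the y axis of rack, either way round below 0.15 rad and contact force between bridge_single and rack above 0.5 N and contact force between bridge_single and the fingers above 1 N))), for 0.15 s.
3. the other bridge has landed likewise, the first one standing home ((((distance between bridge_twin and slot_middle below 0.008 m or distance between bridge_twin and slot_near below 0.008 m) and distance of each of bridge_twin, bridge_single from where it was at the start of the episode above 0.045 m and angle between bridge_twin's own z axis and vertical between 0.475 and 0.75 rad and angle between the y axis of each of bridge_twin, bridge_single and the y axis of rack, either way round below 0.15 rad and contact force between bridge_twin and rack above 0.5 N and contact force between bridge_twin and the fingers above 1 N and (distance between bridge_single and slot_middle below 0.008 m or distance between bridge_single and slot_near below 0.008 m) and angle between bridge_single's own z axis and vertical between 0.475 and 0.75 rad) or ((distance between bridge_single and slot_middle below 0.008 m or distance between bridge_single and slot_near below 0.008 m) and distance of each of bridge_single, bridge_twin from where it was at the start of the episode above 0.045 m and angle between bridge_single's own z axis and vertical between 0.475 and 0.75 rad and angle between the y axis of each of bridge_single, bridge_twin and the y axis of rack, either way round below 0.15 rad and contact force between bridge_single and rack above 0.5 N and contact force between bridge_single and the fingers above 1 N and (distance between bridge_twin and slot_middle below 0.008 m or distance between bridge_twin and slot_near below 0.008 m) and angle between bridge_twin's own z axis and vertical between 0.475 and 0.75 rad))), for 0.15 s.
At the end, for the whole second after the job is handed in: The twin- and single-arched bridges have changed slots: each foot centre within 8 mm of the slot's home point, leaning 35 and square, both within 8 degrees; the engine stands on its wheels on the table (under 10 mm up, within 8 degrees of upright), off the rack; all three at rest (20 mm/s) ((distance between bridge_twin and slot_middle below 0.008 m or distance between bridge_twin and slot_near below 0.008 m) and distance of each of bridge_twin, bridge_single from where it was at the start of the episode above 0.045 m and angle between bridge_twin's own z axis and vertical between 0.475 and 0.75 rad and angle between the y axis of each of bridge_twin, bridge_single and the y axis of rack, either way round below 0.15 rad and (distance between bridge_single and slot_middle below 0.008 m or distance between bridge_single and slot_near below 0.008 m) and angle between bridge_single's own z axis and vertical between 0.475 and 0.75 rad and height (world z) of engine below 0.01 m and angle between engine's own z axis and vertical below 0.15 rad and contact force between engine and rack below 0.05 N and linear speed of each of bridge_twin, bridge_single, engine below 0.02 m/s); the robot touches nothing.
It fails at once if a bridge is rammed into the rack (over 60 N) (contact force between any of bridge_twin, bridge_single and rack above 60 N).
It fails at once if the square-arched bridge or the wagon on the rack is moved (over 15 mm) (distance of any of bridge_square, wagon from where it was at the start of the episode above 0.015 m).
It fails at once if a tunnel half of the stack is moved (over 15 mm) (distance of any of tunnel_0, tunnel_1, tunnel_2 from where it was at the start of the episode above 0.015 m).
It fails at once if the tree or the signal is moved (over 15 mm) (distance of any of tree, signal from where it was at the start of the episode above 0.015 m).
It fails at once if the turntable's track is turned (over 15 mm) (distance of turntable_end from where it was at the start of the episode above 0.015 m).
It also fails if it takes over 72 s, if anything falls off the work surface, if the arm or the gripper's body presses on something with over 40 N, if the wrist force passes 120 N, or if a joint passes its speed limit or range.

## Robot

A 6-joint arm with a two-finger parallel gripper is mounted at the origin on the work surface. World frame = base frame: x ahead of the robot, y to its left, z up, the work surface at z = 0. Lengths are in m, angles in rad, forces in N, time in s.
With the tool pointing down it reaches from about 0.425 to 0.95 m from the base axis. Payload 3.5 kg.
Tool frame: the origin (TCP) lies at the very end of the fingers, on their centre line; the grasp point (between the pads) lies 19 mm behind it; z points along the fingers, y is the line along which they close (so a half turn about z gives the same grasp; the last joint's range is limited). The gripper opens to 85 mm and grips with 20 to 120 N. Pads are 22 mm wide; open, the fingers measure 114 mm over their backs; the gripper's body (76 mm by 85 mm) begins 54 mm behind the grasp point. The pads swing forward as they close: fully open they stand 13 mm farther back than shut.
Start: joints at [-1.308, 0.286, 1.577, -0, 1.279, -0.15], TCP at [0.271, -0.618, 0.203] pointing down, gripper open.
Joint ranges: [-2.77, 2.77], [-0.9, 2.22], [0.21, 2.48], [-1.53, 4.67], [0.24, 2.81], [-2.84, 2.84]. Speed limits (rad/s): [2.79, 2.79, 3.14, 3.14, 3.14, 3.14].

## Interface

Orientations are given as a unit quaternion [x, y, z, w].
In Python, from plant import ctrl gives the robot as it stands.
- The arm moves only by the tool inch_along, called after "Emit:" by a JSON object that holds its "api" and its "payload", one argument or row to a line. Schema: {"type":"object","properties":{"segments":{"type":"array","items":{"type":"array","items":{"type":"array","items":{"type":"number"},"minItems":7,"maxItems":7},"minItems":1,"maxItems":10},"minItems":1,"maxItems":1},"grip_force":{"type":"number"},"only":{"type":"string"},"quiet":{"type":"boolean"},"lines":{"type":"string"}},"required":["segments"],"additionalProperties":false}. segments is a list that holds a single list of rows (three levels of brackets), with 1 to 10 rows, each of 7 numbers: dx, dy, dz in units of 5 mm, then a rotation vector rx, ry, rz in units of 0.05 rad, then the opening from 0.0 (shut) to 1.0 (fully open); each row is the pose to reach, as a shift and turn from the pose commanded when the call began, along the tool's axes at that moment; what a row does not reach only later rows make up. A row lasts 1/8 s, in which the tool goes at most 0.0625 m and 0.188 rad, less where a joint would pass 70% of its speed; a pose out of reach is approached as far as the arm can. The fingers move at their own pace and stop on an object; grip_force is the grip in N (left out, the last holds). Time passes only in rows, so rows that do not move let the fingers close. The tool returns the time, the measured TCP pose, the force, the opening and the grip force at its end. only (a regular expression) keeps the lines of the reply that match it, lines (a string "A,B") keeps lines A to B, and quiet returns only ok. Input that does not fit is refused with a message, and nothing moves.
- ctrl.get_state(): the state, without advancing time (a new reading comes with each control period).
- ctrl.read_camera(name): name is "side" or "top" or "wrist"; returns a dict with "pixels" (420x560x3 uint8, red, green, blue), "camera_matrix" (3x3 intrinsics, pixels), "dist_coeffs" ([k1, k2, p1, p2, k3] as OpenCV has them; the pictures are not rectified), "xyz" and "orientation" of the camera in the world. Camera axes: x right, y down, z forward; pixel columns grow to the right and rows downward; lengths in m; the calibration is good to about 2 mm. A picture is of the moment at which its call begins. There is no depth.
- ctrl.sign_off(): hands the job in; it is judged then, once.
The state is a dict: "time": time; "qpos": joint angles; "dq": joint speeds; "joint_efforts": joint torques, N m; "eef_pos": TCP position; "tcp_rot": TCP orientation; "contact_force": force on the tool from outside, world axes, zero at the start; "wrist_torque": the same for the moment, N m; "opening": opening from 0.0 (shut) to 1.0 (fully open); "finger_force": force on a finger pad.
Only numpy, scipy, OpenCV 4.12 (cv2) and the standard library are available. Lean on these libraries where they do the work, as an engineer would, in place of code of your own. Each camera call takes 0.05 s, during which the arm holds its last target. There are 200 camera calls.

## Working session

There is one attempt and no reset: what is moved stays moved. The work goes in short steps, Python scripts to look and compute and a tool call to move; the robot and the scene stay as the last step left them, time stands still between calls to the robot, and variables do not carry over. Pictures are saved under pics/ and viewed, at most 10 in all, crops included, and the job is handed in when it is done.

```bash
ls; mkdir -p pics; python3 - <<'E'
from plant import ctrl
import cv2
print(ctrl.get_state())
for n in ("side","top"):
    r=ctrl.read_camera(n); cv2.imwrite(f"pics/{n}0.png",r["pixels"][:,:,::-1])
    print(n,r["camera_matrix"],r["dist_coeffs"],r["xyz"],r["orientation"])
E
```

```text
pics
plant.py
{'time': 0.0, 'qpos': array([-1.30799820e+00,  2.87170070e-01,  1.57822579e+00,  7.93570898e-06,
        1.27860450e+00, -1.49969212e-01]), 'dq': array([5.41038263e-04, 5.86788976e-05, 6.12214924e-04, 5.69411897e-04,
       1.08178455e-03, 2.81389404e-04]), 'joint_efforts': array([ 7.54602988e-04, -4.05982232e+01, -2.92626214e+01, -8.76655804e-05,
        5.89592149e-03,  2.07410750e-06]), 'eef_pos': array([ 0.27062541, -0.61755961,  0.20151792]), 'tcp_rot': array([ 9.78777903e-01,  2.04920391e-01, -6.40865863e-05, -1.20215453e-03]), 'contact_force': array([ 0.17640831, -0.22119757, -0.11400034]), 'wrist_torque': array([0.00349643, 0.00335473, 0.02868606]), 'finger_force': 0.0, 'opening': 1.0031545492403855}
side [[497.88401987   0.         287.0598776 ]
 [  0.         497.88401987 206.74884755]
 [  0.           0.           1.        ]] [-0.06687769  0.          0.          0.          0.        ] [0.36294001 1.1111084  0.83723363] [-0.09637915  0.87389999 -0.47426266  0.04565956]
top [[522.11459074   0.         282.61627052]
 [  0.         522.11459074 209.09281297]
 [  0.           0.           1.        ]] [0.04749847 0.         0.         0.         0.        ] [ 0.33886918 -0.03711282  1.30991144] [-0.70107277  0.70645528 -0.06840026  0.06884264]
```

View pics/top0.png

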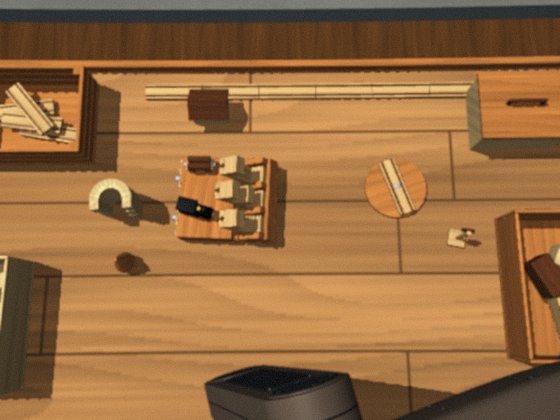

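View pics/side0.png

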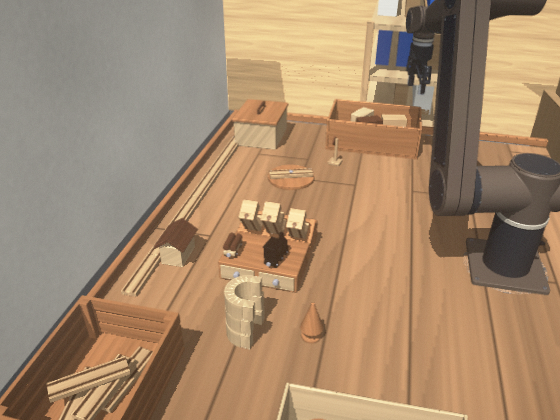

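The top view shows the rack at about (225,200), slots on its right side (world -y), and the engine at (193,210). The wagon is at (200,163), the turntable at (396,188), the signal at (460,238). The side view agrees: the engine sits behind the two slots nearest the robot. I'll write the helpers and zoom in.

```bash
cat > h.py <<'E'
import numpy as np, cv2
from scipy.spatial.transform import Rotation as R
from plant import ctrl
def cam(n):
    r=ctrl.read_camera(n); r["R"]=R.from_quat(r["orientation"]).as_matrix(); return r
def proj(c,P):
    P=np.atleast_2d(P).astype(float); Rw=c["R"].T
    return cv2.projectPoints(P,cv2.Rodrigues(Rw)[0],-Rw@c["xyz"],c["camera_matrix"],np.array(c["dist_coeffs"]))[0][:,0]
def plane(c,uv,z):
    n=cv2.undistortPoints(np.array([uv],float).reshape(-1,1,2),c["camera_matrix"],np.array(c["dist_coeffs"]))[:,0]
    d=np.c_[n,np.ones(len(n))]@c["R"].T
    return c["xyz"]+d*((z-c["xyz"][2])/d[:,2])[:,None]
E
python3 - <<'E'
from h import *
c=cam("top")
im=c["pixels"][140:260,155:295,::-1]
cv2.imwrite("pics/topz.png",cv2.resize(im,None,fx=5,fy=5,interpolation=cv2.INTER_CUBIC))
print(plane(c,[(225,200),(270,158),(277,241),(193,210),(396,188),(460,238)],0.03).round(3))
E
```

```text
[[ 0.615  0.107  0.03 ]
 [ 0.724 -0.006  0.03 ]
 [ 0.511 -0.023  0.03 ]
 [ 0.59   0.186  0.03 ]
 [ 0.643 -0.322  0.03 ]
 [ 0.515 -0.473  0.03 ]]
```

View pics/topz.png

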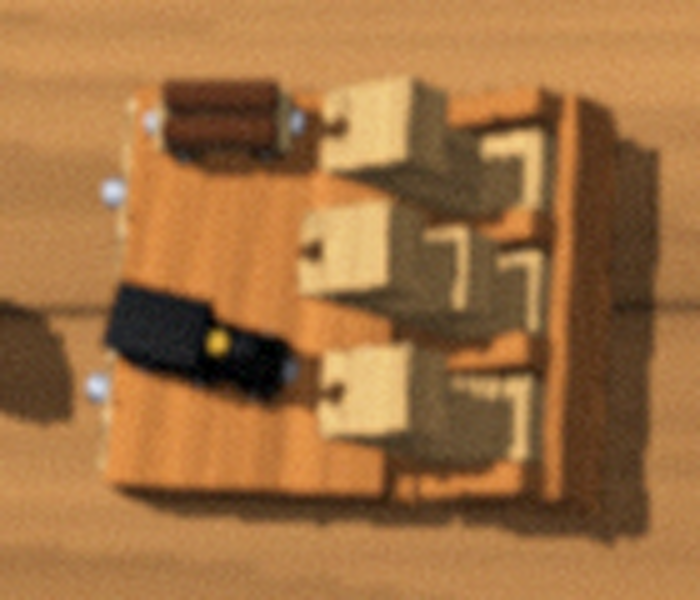

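The zoom shows the taller bridge with an inner pier in the middle slot, so the twin is in the middle and the single is in the near slot. The engine's nose (chimney at (217,342)) points right and slightly down. Next I'll put the wrist camera over the rack for better measurements.

```bash
cat >> h.py <<'E'
def go(p,q=None,base=None):
    """row (shift, rotvec) in tool axes from the present pose to world pose p, rotation matrix q"""
    s=ctrl.get_state(); R0=R.from_quat(s["tcp_rot"]) if base is None else R.from_matrix(base[1])
    p0=s["eef_pos"] if base is None else base[0]
    d=R0.inv().apply(np.array(p)-p0)
    r=np.zeros(3) if q is None else (R0.inv()*R.from_matrix(q)).as_rotvec()
    return np.r_[d,r].round(4).tolist()
E
python3 -c "
from h import *
print(go([.56,-.02,.40]))"
```

```text
 3  7 43 plant.py
[0.5049, -0.4318, -0.1972, 0.0, 0.0, 0.0]
```
Distance ~0.69m; 0.0625 per row → 11+ rows. First call 10 rows. Each row is a target; a row reaches at most 0.0625. "what a row does not reach only later rows make up". So repeating the same final row 10 times approaches it. Straight line up simultaneous - signal at (0.515,-0.473): path from (0.27,-0.62) to (.56,-.02) passes x=0.34 at y=-0.47; OK. Radius: passes (0.4,-0.34) r=.52 fine.

The rows are not in the units I measure in: shifts go in units of 5 mm and turns go in units of 0.05 rad. I convert before sending: 0.5 m is 100, -0.43 m is -86.

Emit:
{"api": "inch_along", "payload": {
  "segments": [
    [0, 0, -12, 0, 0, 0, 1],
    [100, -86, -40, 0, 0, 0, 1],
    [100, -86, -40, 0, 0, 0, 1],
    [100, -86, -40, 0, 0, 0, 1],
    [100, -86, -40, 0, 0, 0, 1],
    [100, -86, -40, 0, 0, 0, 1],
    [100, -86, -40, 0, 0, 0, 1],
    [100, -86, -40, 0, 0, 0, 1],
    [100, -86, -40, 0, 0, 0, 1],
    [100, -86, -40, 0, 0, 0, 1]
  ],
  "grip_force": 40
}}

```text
refused: segments: the value is too long (schema: maxItems 1). Nothing was moved.
```

Wrong form. The message asks for a list holding one list of rows, three levels of brackets, so I'll send the same numbers that way.

Emit:
{"api": "inch_along", "payload": {
  "segments": [
    [[0, 0, -12, 0, 0, 0, 1], [100, -86, -40, 0, 0, 0, 1], [100, -86, -40, 0, 0, 0, 1], [100, -86, -40, 0, 0, 0, 1], [100, -86, -40, 0, 0, 0, 1], [100, -86, -40, 0, 0, 0, 1], [100, -86, -40, 0, 0, 0, 1], [100, -86, -40, 0, 0, 0, 1], [100, -86, -40, 0, 0, 0, 1], [100, -86, -40, 0, 0, 0, 1]]
  ],
  "grip_force": 40
}}

```text
time: 1.4
eef_pos: [0.5094, -0.1203, 0.38]
tcp_rot: [0.979, 0.205, 0.0, 0.0]
contact_force: [0.6, -0.9, -0.3]
opening: 1.0
finger_force: 0.0
```

```bash
python3 - <<'E'
from h import *
c=cam("wrist"); print(c["xyz"],c["R"].round(3),c["camera_matrix"][0,0])
print(proj(c,[[.6,.13,.056],[.6,.0,.05]]))
E
```

```text
[ 0.57354296 -0.09222529  0.55204113] [[ 0.401 -0.88  -0.255]
 [-0.916 -0.385 -0.11 ]
 [-0.001  0.278 -0.961]] 372.6060496304391
[[125.02263495   8.40896181]
 [221.8507409   50.456777  ]]
```

```bash
python3 -c "
from h import *
print(go([.6,.13,.38],np.array([[0,1,0],[1,0,0],[0,0,-1.]]).T))"
```

```text
[0.1797, -0.187, 0.0038, 0.0021, -0.0071, -1.1512]
```

Scaled: -0.187 m is -37.4, 0.18 m is 36, -1.151 rad is -23.02.

Emit:
{"api": "inch_along", "payload": {
  "segments": [
    [[36, -37.4, 0.8, 0.04, -0.14, -23.02, 1], [36, -37.4, 0.8, 0.04, -0.14, -23.02, 1], [36, -37.4, 0.8, 0.04, -0.14, -23.02, 1], [36, -37.4, 0.8, 0.04, -0.14, -23.02, 1], [36, -37.4, 0.8, 0.04, -0.14, -23.02, 1], [36, -37.4, 0.8, 0.04, -0.14, -23.02, 1], [36, -37.4, 0.8, 0.04, -0.14, -23.02, 1], [36, -37.4, 0.8, 0.04, -0.14, -23.02, 1]]
  ]
}}

```text
time: 2.45
eef_pos: [0.5988, 0.121, 0.3756]
tcp_rot: [0.71, 0.704, -0.004, -0.0]
contact_force: [-0.2, -0.2, -0.8]
opening: 1.003
finger_force: 0.0
```

```bash
python3 - <<'E'
from h import *
c=cam("wrist"); print(c["xyz"],c["R"].round(3)); print(ctrl.get_state()["qpos"])
cv2.imwrite("pics/w1.png",c["pixels"][:,:,::-1]); np.save("w1.npy",c,allow_pickle=True)
E
```

```text
[0.60027956 0.19182557 0.54728558] [[ 1.    -0.008 -0.009]
 [-0.01  -0.96  -0.28 ]
 [-0.007  0.28  -0.96 ]]
[ 0.03518656  0.07251481  1.51260197 -0.00430016  1.5620221   0.04485963]
```

View pics/w1.png

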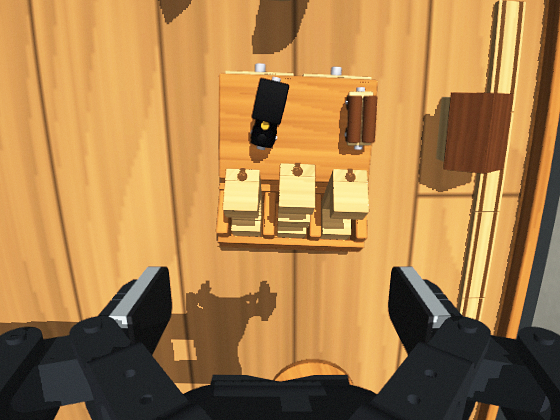

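The wrist image shows the engine at (268,112) with its chimney at (265,126), the wagon at (361,118), and three bridge tops at about (241,190), (297,185) and (349,190). The rack's rear corners are at about (220,75) and (378,80). I'll zoom in for corner picks.

```bash
python3 - <<'E'
from h import *
c=np.load("w1.npy",allow_pickle=True).item()
im=c["pixels"][60:258,205:395,::-1]
cv2.imwrite("pics/w1z.png",cv2.resize(im,None,fx=3,fy=3,interpolation=cv2.INTER_CUBIC))
E
```

```text
(no output)
```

View pics/w1z.png

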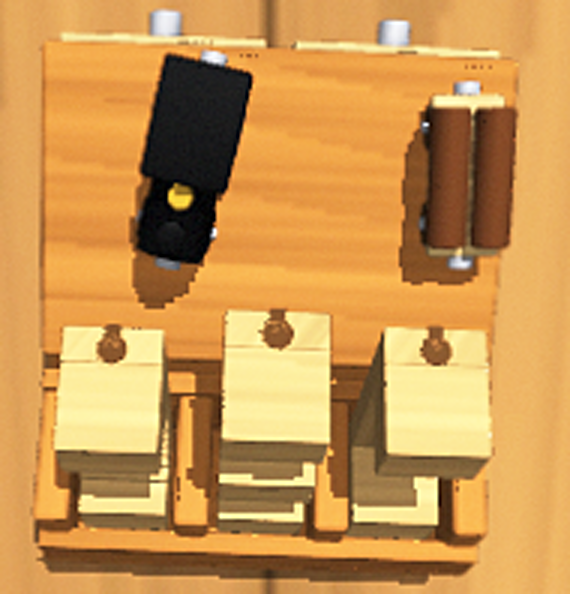

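```bash
cat >> h.py <<'E'
U=np.array([-.5736,0,.8192]); N=np.array([.8192,0,.5736]); Y=np.array([0,1.,0])
def rackT(p): # x,y,yaw -> R,t
    return R.from_euler('z',p[2]).as_matrix(), np.array([p[0],p[1],0])
E
cat > fit.py <<'E'
from h import *
from scipy.optimize import least_squares
c=np.load("w1.npy",allow_pickle=True).item()
px=lambda L:np.array(L,float)/3+[205,60]
def top(y,L): return [np.array([.075,y,.03])+L*U+a*N*.026+b*Y*.02 for a,b in ((-1,-1),(-1,1),(1,1),(1,-1))]
M={"chest":([[-.125,-.101,.056],[-.125,.101,.056]],[(43,43),(517,62)]),
"single":(top(-.062,.12),[(64,326),(162,330),(162,455),(57,450)]),
"twin":(top(0,.14),[(226,310),(330,312),(329,443),(221,440)]),
"square":(top(.062,.13),[(385,328),(487,333),(492,458),(383,457)])}
P=np.vstack([np.array(v[0]) for v in M.values()]); q=np.vstack([px(v[1]) for v in M.values()])
def res(p,full=False):
    Rr,t=rackT(p); return (proj(c,P@Rr.T+t)-q).ravel()
s=least_squares(res,[.61,.1,-1.57],loss='soft_l1'); print(s.x,s.cost); print((res(s.x).reshape(-1,2)*1.35).round(1))
np.save("rack.npy",s.x)
# engine: cab top z = .056+.061, corners rear-left, rear-right, front-right, front-left (crop)
e=plane(c,px([(168,54),(253,72),(224,193),(142,175)]),.117); print(e.round(4), np.linalg.norm(np.diff(e,axis=0),axis=1))
m=(e[2]+e[3]-e[0]-e[1])[:2]; ax=m/np.linalg.norm(m); print("axis",ax,"cab centre",e.mean(0))
E
python3 fit.py
```

```text
[ 0.6154039   0.09323685 -1.61766808] 4.005438583092895
[[-0.8 -0.4]
 [ 1.5 -0.1]
 [ 0.9 -0.1]
 [ 2.4 -0.2]
 [-0.8  0.1]
 [-0.9  0.5]
 [-0.9 -0.1]
 [-0.   0.8]
 [ 0.2  0.7]
 [-0.9  0.2]
 [-0.4 -0.4]
 [-0.1 -0.7]
 [ 0.3  0.6]
 [ 1.3 -0.8]]
[[0.5769 0.214  0.117 ]
 [0.6082 0.2072 0.117 ]
 [0.597  0.1632 0.117 ]
 [0.5662 0.1702 0.117 ]] [0.03195163 0.04540817 0.03164427]
axis [-0.24208284 -0.97025558] cab centre [0.58708367 0.18866827 0.117     ]
```

```bash
python3 -c "
from h import *
q=np.array([[.242,.970,0],[.970,-.242,0],[0,0,-1.]]).T
print(go([.587,.1887,.22],q),go([.587,.1887,.082],q))"
```

```text
[0.0684, -0.0116, 0.1554, -0.0048, 0.0052, 0.2349] [0.0691, -0.0109, 0.2934, -0.0048, 0.0052, 0.2349]
```

Emit:
{"api": "inch_along", "payload": {
  "segments": [
    [[13.6, -2.4, 12, -0.1, 0.1, 4.7, 1], [13.6, -2.4, 20, -0.1, 0.1, 4.7, 1], [13.6, -2.4, 31, -0.1, 0.1, 4.7, 1], [13.6, -2.4, 40, -0.1, 0.1, 4.7, 1], [13.6, -2.4, 40, -0.1, 0.1, 4.7, 1]]
  ]
}}

```text
time: 3.12
eef_pos: [0.5832, 0.1876, 0.1706]
tcp_rot: [0.788, 0.616, -0.004, -0.002]
contact_force: [1.0, 0.6, 0.3]
opening: 0.996
finger_force: 0.0
```

```bash
python3 -c "
from h import *
q=np.array([[.242,.970,0],[.970,-.242,0],[0,0,-1.]]).T
print(go([.587,.1887,.082],q))
c=cam('wrist'); cv2.imwrite('pics/w2.png',c['pixels'][:,:,::-1])
print(proj(c,[[.587,.1887,.117]]))"
```

```text
[0.0023, 0.0042, 0.0886, -0.0087, 0.0038, 0.0008]
[[286.62117597 211.0046784 ]]
```

View pics/w2.png

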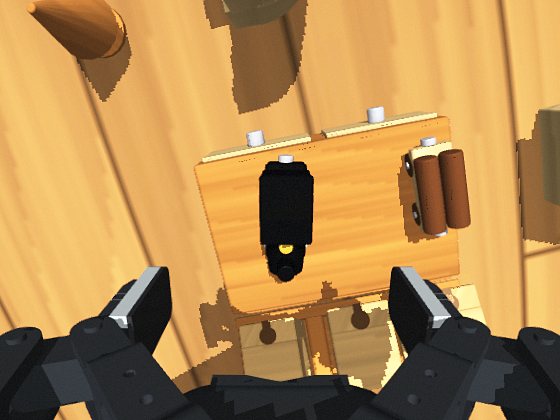

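The engine cab (260–313, 163–243) sits square and centred between the fingers, and the projected grasp point (287,211) falls on it. Descending and gripping.

Scaled: 0.088 m is 17.6, 0.08 m is 16, -0.008 rad is -0.16.

Emit:
{"api": "inch_along", "payload": {
  "segments": [
    [[0.4, 0.8, 10, -0.16, 0.08, 0, 1], [0.4, 0.8, 16, -0.16, 0.08, 0, 1], [0.4, 0.8, 17.6, -0.16, 0.08, 0, 1], [0.4, 0.8, 17.6, -0.16, 0.08, 0, 0.6], [0.4, 0.8, 17.6, -0.16, 0.08, 0, 0.2], [0.4, 0.8, 17.6, -0.16, 0.08, 0, 0.2], [0.4, 0.8, 17.6, -0.16, 0.08, 0, 0.2], [0.4, 0.8, 17.6, -0.16, 0.08, 0, 0.2]]
  ],
  "grip_force": 40
}}

```text
time: 4.18
eef_pos: [0.5911, 0.1898, 0.0895]
tcp_rot: [0.787, 0.617, 0.005, 0.002]
contact_force: [-2.1, 1.2, 5.7]
opening: 0.203
finger_force: 2.7
```

```bash
python3 -c "
from h import *
print(go([.587,.1887,.26]))
p=np.load('rack.npy'); Rr,t=rackT(p); print(go([.46,-.16,.26],np.c_[-Rr[:,0],Rr[:,1],[0,0,-1]]))"
```

```text
[-0.0013, -0.0022, -0.1705, 0.0, 0.0, 0.0]
[-0.3702, -0.0419, -0.1726, 0.0094, -0.0039, -0.1951]
```

```bash
python3 -c "
from h import *
print(ctrl.get_state())
c=cam('wrist'); cv2.imwrite('pics/w3.png',c['pixels'][:,:,::-1])"
```

```text
{'time': 4.175, 'qpos': array([1.47033432e-01, 2.77141389e-01, 1.80716724e+00, 1.23511153e-03,
       1.04713764e+00, 3.88402355e-01]), 'dq': array([-0.00153889,  0.0002147 ,  0.00119072,  0.00115838, -0.00285032,
       -0.00067318]), 'joint_efforts': array([-6.44176975e-01, -3.43478143e+01, -2.50528890e+01, -1.55561459e-01,
       -6.54432848e-01, -8.18403678e-04]), 'eef_pos': array([0.59113232, 0.18984887, 0.08953248]), 'tcp_rot': array([0.78727195, 0.61658484, 0.00467386, 0.00204446]), 'contact_force': array([-2.07725887,  1.16309935,  5.74774948]), 'wrist_torque': array([ 0.07220954,  0.51894227, -0.0385488 ]), 'finger_force': 2.7083393099019304, 'opening': 0.20256995197512145}
```

View pics/w3.png

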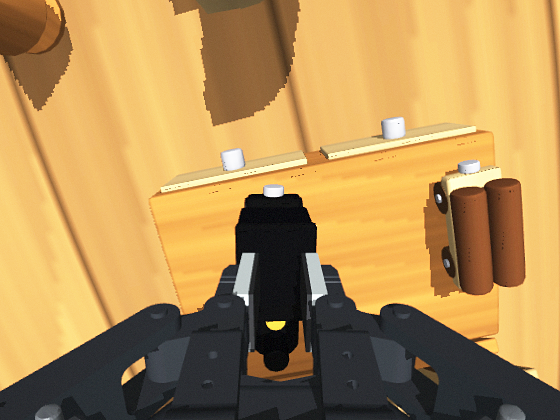

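The fingers are closed to 0.2, much narrower than the 34 mm cab, and look drawn over or beside the roof at (237–316, 222–). I'll check the geometry by projecting known points.

```bash
python3 - <<'E'
from h import *
c=cam('wrist'); s=ctrl.get_state(); Q=R.from_quat(s["tcp_rot"]).as_matrix(); t=s["eef_pos"]
for nm,v in (("tcp",(0,0,0)),("tcp y+17",(0,.017,0)),("tcp y-17",(0,-.017,0)),("y+17,x+11",(.011,.017,0)),("y17 z-19",(0,.017,-.019)),("y17 x11 z-30",(.011,.017,-.03)),("y17 x-11 z-30",(-.011,.017,-.03))):
    print(nm,proj(c,t+Q@np.array(v)).round(0))
for z in (.09,.105,.117,.13): print(z,np.linalg.norm(np.diff(plane(c,[(237,222),(316,222)],z),axis=0)), plane(c,[(276,222),(276,196)],z).round(4).tolist())
im=c["pixels"][190:390,190:360,::-1]
im=cv2.convertScaleAbs(im,alpha=2.0,beta=20)
cv2.imwrite("pics/w3z.png",cv2.resize(im,None,fx=3,fy=3,interpolation=cv2.INTER_CUBIC))
E
```

```text
tcp [[280. 246.]]
tcp y+17 [[315. 246.]]
tcp y-17 [[246. 246.]]
y+17,x+11 [[315. 225.]]
y17 z-19 [[318. 262.]]
y17 x11 z-30 [[322. 249.]]
y17 x-11 z-30 [[320. 297.]]
0.09 0.038366630670615166 [[0.5921, 0.2028, 0.09], [0.5953, 0.2154, 0.09]]
0.105 0.0350191065716382 [[0.5933, 0.2076, 0.105], [0.5962, 0.2191, 0.105]]
0.117 0.032341087292456605 [[0.5943, 0.2114, 0.117], [0.597, 0.222, 0.117]]
0.13 0.02943989974000985 [[0.5954, 0.2155, 0.13], [0.5978, 0.2252, 0.13]]
```

View pics/w3z.png

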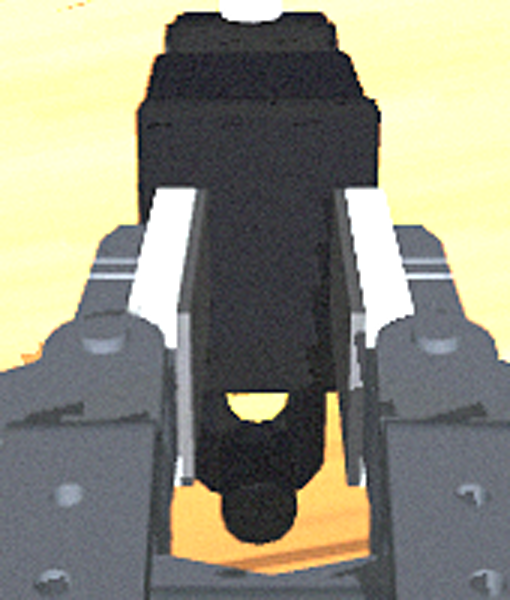

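The visible fingertips end exactly at roof height (z≈0.117) with a 20 mm gap, and there is 5.7 N upward. So the tips are sitting on the roof: the real fingertips are about 28 mm behind the reported TCP, and the image of the open fingers suggests the same. I'll open, then go to TCP z≈0.058, which clears the chest top either way.

Scaled: -0.005 m is -1.

Emit:
{"api": "inch_along", "payload": {
  "segments": [
    [[0, 0, -1, 0, 0, 0, 1], [0, 0, -1, 0, 0, 0, 1], [0, 0, -1, 0, 0, 0, 1], [0, 0, -1, 0, 0, 0, 1]]
  ]
}}

```text
time: 4.78
eef_pos: [0.5905, 0.1893, 0.0922]
tcp_rot: [0.787, 0.617, 0.004, 0.002]
contact_force: [-0.6, -0.6, 0.6]
opening: 0.997
finger_force: 0.0
```

```bash
python3 -c "
from h import *
q=np.array([[.242,.970,0],[.970,-.242,0],[0,0,-1.]]).T
print(go([.5885,.1895,.0585],q)); c=cam('wrist'); px=c['pixels']; 
cv2.imwrite('pics/w4.png',px[:,:,::-1])"
```

```text
[-0.0004, -0.0022, 0.0336, 0.0079, -0.0037, 0.0025]
```

Scaled: 0.034 m is 6.8, 0.015 m is 3, 0.008 rad is 0.16.

Emit:
{"api": "inch_along", "payload": {
  "segments": [
    [[0, -0.4, 3, 0.16, -0.08, 0, 1], [0, -0.4, 6.8, 0.16, -0.08, 0, 1], [0, -0.4, 6.8, 0.16, -0.08, 0, 1], [0, -0.4, 6.8, 0.16, -0.08, 0, 0.6], [0, -0.4, 6.8, 0.16, -0.08, 0, 0.2], [0, -0.4, 6.8, 0.16, -0.08, 0, 0.2], [0, -0.4, 6.8, 0.16, -0.08, 0, 0.2]]
  ],
  "grip_force": 40
}}

```text
time: 5.7
eef_pos: [0.5895, 0.19, 0.0593]
tcp_rot: [0.787, 0.617, 0.001, 0.001]
contact_force: [-0.7, -0.3, 2.2]
opening: 0.39
finger_force: 44.4
```

The opening is 0.39 (≈34 mm) at 44 N, so the cab is gripped and the tip offset is confirmed. Lifting and carrying.

```bash
python3 -c "
from h import *
print(go([.46,-.16,.21]))"
```

```text
[-0.3708, -0.0416, -0.1509, 0.0, 0.0, 0.0]
```

Scaled: -0.37 m is -74, -0.15 m is -30.

Emit:
{"api": "inch_along", "payload": {
  "segments": [
    [[0, 0, -10, 0, 0, 0, 0.2], [0, 0, -22, 0, 0, 0, 0.2], [0, 0, -30, 0, 0, 0, 0.2], [-6, -0.6, -30, 0, 0, 0, 0.2], [-74, -8, -30, 0, 0, 0, 0.2], [-74, -8, -30, 0, 0, 0, 0.2], [-74, -8, -30, 0, 0, 0, 0.2], [-74, -8, -30, 0, 0, 0, 0.2], [-74, -8, -30, 0, 0, 0, 0.2], [-74, -8, -30, 0, 0, 0, 0.2]]
  ]
}}

```text
time: 6.95
eef_pos: [0.46, -0.162, 0.2083]
tcp_rot: [0.788, 0.615, -0.0, 0.0]
contact_force: [0.9, -0.1, -1.4]
opening: 0.393
finger_force: 44.1
```

```bash
python3 -c "
from h import *
print(go([.46,-.16,.01],np.array([[.242,.970,0],[.970,-.242,0],[0,0,-1.]]).T))"
```

```text
[0.002, -0.0006, 0.1983, 0.0002, 0.0004, -0.0005]
```

Scaled: 0.204 m is 40.8, 0.201 m is 40.2.

Emit:
{"api": "inch_along", "payload": {
  "segments": [
    [[0, 0, 12, 0, 0, 0, 0.2], [0, 0, 24, 0, 0, 0, 0.2], [0, 0, 34, 0, 0, 0, 0.2], [0, 0, 38, 0, 0, 0, 0.2], [0, 0, 39.4, 0, 0, 0, 0.2], [0, 0, 40.2, 0, 0, 0, 0.2], [0, 0, 40.8, 0, 0, 0, 0.2], [0, 0, 40.8, 0, 0, 0, 0.2]]
  ]
}}

```text
time: 7.95
eef_pos: [0.4621, -0.16, 0.0052]
tcp_rot: [0.787, 0.617, 0.0, 0.001]
contact_force: [-0.6, 0.3, -0.7]
opening: 0.39
finger_force: 44.0
```

Scaled: 0.002 m is 0.4, 0.001 m is 0.2.

Emit:
{"api": "inch_along", "payload": {
  "segments": [
    [[0, 0, 0.2, 0, 0, 0, 0.2], [0, 0, 0.4, 0, 0, 0, 0.2], [0, 0, 0.4, 0, 0, 0, 0.2]]
  ]
}}

```text
time: 8.32
eef_pos: [0.4619, -0.1599, 0.0032]
tcp_rot: [0.787, 0.617, 0.0, 0.0]
contact_force: [-1.7, 0.9, 3.3]
opening: 0.39
finger_force: 44.6
```

Emit:
{"api": "inch_along", "payload": {
  "segments": [
    [[0, 0, 0, 0, 0, 0, 0.5], [0, 0, 0, 0, 0, 0, 0.8], [0, 0, 0, 0, 0, 0, 1], [0, 0, -6, 0, 0, 0, 1], [0, 0, -18, 0, 0, 0, 1], [0, 0, -30, 0, 0, 0, 1], [0, 0, -40, 0, 0, 0, 1], [0, 0, -40, 0, 0, 0, 1]]
  ]
}}

```text
time: 9.32
eef_pos: [0.4642, -0.1613, 0.2081]
tcp_rot: [0.787, 0.617, 0.002, 0.005]
contact_force: [1.3, -0.1, -0.4]
opening: 0.997
finger_force: 0.0
```

The engine touched down at the predicted height (3.3 N at TCP z=0.003) and has been let go. Next is the single bridge: compute the hover and grip poses.

```bash
cat >> h.py <<'E'
RP=np.load("rack.npy"); RR,RT=rackT(RP)
QS=RR@np.c_[Y,N,-U]                      # tool in a slot: x=rack y, y=n, z=-u
QV=RR@np.c_[Y,[1,0,0],[0,0,-1]]          # upright: tool y = rack x
def slot(y,u,n=0.): return RR@(np.array([.075,y,.03])+u*U+n*N)+RT
E
python3 -c "
from h import *
print(slot(-.062,.25),go(slot(-.062,.25),QS)); print(slot(-.062,0),slot(0,0))"
```

```text
[0.55667685 0.16446671 0.2348    ] [0.3383, 0.012, -0.0277, -0.4988, -0.4237, 1.3277]
[0.5499579 0.0212242 0.03     ] [0.61188981 0.01831922 0.03      ]
```

Emit:
{"api": "inch_along", "payload": {
  "segments": [
    [[0, 0, -12, 0, 0, 0, 1], [8, 0, -20, -1.2, -1, 3.4, 1], [68, 2.4, -12, -9.98, -8.48, 26.56, 0.8], [68, 2.4, -12, -9.98, -8.48, 26.56, 0.8], [68, 2.4, -12, -9.98, -8.48, 26.56, 0.8], [68, 2.4, -12, -9.98, -8.48, 26.56, 0.8], [68, 2.4, -12, -9.98, -8.48, 26.56, 0.8], [68, 2.4, -12, -9.98, -8.48, 26.56, 0.8], [68, 2.4, -5.6, -9.98, -8.48, 26.56, 0.8], [68, 2.4, -5.6, -9.98, -8.48, 26.56, 0.8]]
  ]
}}

```text
time: 10.58
eef_pos: [0.552, 0.1683, 0.2245]
tcp_rot: [0.955, -0.005, -0.016, 0.295]
contact_force: [-0.2, -0.0, 0.0]
opening: 0.794
finger_force: 0.0
```

```bash
python3 -c "
from h import *
print(go(slot(-.062,.15),QS)); print(ctrl.get_state()['qpos'])"
```

```text
[0.0051, 0.0102, 0.0935, -0.0117, 0.0069, 0.0381]
[ 0.3681495   0.25057937  1.6702731  -0.54017575  1.50731845  2.06464903]
```

Emit:
{"api": "inch_along", "payload": {
  "segments": [
    [[1, 2, 8, -0.24, 0.14, 0.76, 0.8], [1, 2, 16, -0.24, 0.14, 0.76, 0.8], [1, 2, 18.7, -0.24, 0.14, 0.76, 0.8], [1, 2, 18.7, -0.24, 0.14, 0.76, 0.8]]
  ]
}}

```text
time: 11.08
eef_pos: [0.5563, 0.1065, 0.1571]
tcp_rot: [0.954, -0.022, -0.005, 0.298]
contact_force: [-0.4, -0.0, 1.0]
opening: 0.801
finger_force: 0.0
```

```bash
python3 -c "
from h import *
print(go(slot(-.062,.062),QS)); c=cam('wrist')
P=[slot(-.062,.12)+RR@(a*N*.026+b*Y*.02) for a,b in ((-1,-1),(-1,1),(1,1),(1,-1))]
im=c['pixels'][:,:,::-1].copy()
for p in proj(c,P): cv2.circle(im,tuple(int(v) for v in p.round()),2,(255,0,0),-1)
cv2.imwrite('pics/w5.png',im)"
```

```text
[-0.0028, -0.0025, 0.0911, -0.0046, -0.0048, -0.0008]
```

View pics/w5.png

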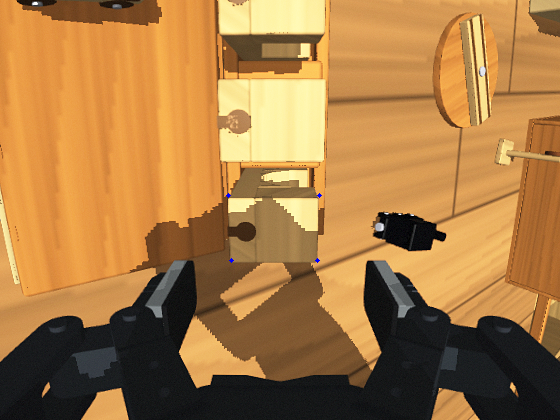

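The predicted top-face corners (229–319, 196–262) lie on the single bridge's top, between the open fingers. The engine stands clear on the table at about (408,230). Descending and gripping.

The rows are not in the units I measure in: shifts go in units of 5 mm and turns go in units of 0.05 rad. I convert before sending: 0.09 m is 18, 0.083 m is 16.6, -0.005 rad is -0.1.

Emit:
{"api": "inch_along", "payload": {
  "segments": [
    [[-0.6, -0.5, 6, -0.1, -0.1, 0, 0.8], [-0.6, -0.5, 12, -0.1, -0.1, 0, 0.8], [-0.6, -0.5, 16.6, -0.1, -0.1, 0, 0.8], [-0.6, -0.5, 18, -0.1, -0.1, 0, 0.8], [-0.6, -0.5, 18, -0.1, -0.1, 0, 0.8]]
  ]
}}

```text
time: 11.75
eef_pos: [0.5534, 0.0584, 0.0841]
tcp_rot: [0.954, -0.023, -0.005, 0.3]
contact_force: [0.1, -0.1, 0.4]
opening: 0.8
finger_force: 0.0
```

```bash
python3 -c "
from h import *
print(go(slot(-.062,.062),QS))"
```

```text
[-0.0017, -0.0004, 0.0037, -0.0008, -0.0041, -0.0027]
```

Scaled: 0.003 m is 0.6, -0.001 m is -0.2, -0.004 rad is -0.08.

Emit:
{"api": "inch_along", "payload": {
  "segments": [
    [[-0.2, 0, 0.6, 0, -0.08, -0.04, 0.8], [-0.2, 0, 0.6, 0, -0.08, -0.04, 0.65], [-0.2, 0, 0.6, 0, -0.08, -0.04, 0.45], [-0.2, 0, 0.6, 0, -0.08, -0.04, 0.45], [-0.2, 0, 0.6, 0, -0.08, -0.04, 0.45]]
  ],
  "grip_force": 50
}}

```text
time: 12.38
eef_pos: [0.5521, 0.057, 0.0812]
tcp_rot: [0.954, -0.023, -0.007, 0.3]
contact_force: [-0.1, 5.1, 3.6]
opening: 0.604
finger_force: 53.4
```

```bash
python3 -c "
from h import *
print(go(slot(-.062,.062),QS))"
```

```text
[-0.0004, -0.0, 0.0005, -0.0016, -0.0001, -0.0005]
```

Scaled: -0.15 m is -30, -0.1 m is -20.

Emit:
{"api": "inch_along", "payload": {
  "segments": [
    [[0, 0.2, -3, 0, 0, 0, 0.45], [0, 0.2, -10, 0, 0, 0, 0.45], [0, 0.2, -20, 0, 0, 0, 0.45], [0, 0.2, -30, 0, 0, 0, 0.45], [0, 0.2, -30, 0, 0, 0, 0.45]]
  ]
}}

```text
time: 13.0
eef_pos: [0.5578, 0.1433, 0.2084]
tcp_rot: [0.954, -0.023, -0.004, 0.299]
contact_force: [-1.1, -0.8, -2.2]
opening: 0.597
finger_force: 53.1
```

```bash
python3 -c "
from h import *
s=ctrl.get_state(); p=s['eef_pos']; print(p)
print(go([.56,-.10,.26],QV)); print(go([.60,-.13,.10],QV))"
```

```text
[0.5577832  0.14333595 0.20838097]
[0.0136, 0.2289, 0.0965, 0.6079, -0.0067, -0.0004]
[0.0538, 0.1605, 0.2441, 0.6079, -0.0067, -0.0004]
```

Scaled: 0.235 m is 47, 0.229 m is 45.8, 0.608 rad is 12.16.

Emit:
{"api": "inch_along", "payload": {
  "segments": [
    [[0.6, 6, -4, 1, 0, 0, 0.45], [2.6, 45.8, 18, 12.16, -0.14, 0, 0.45], [2.6, 45.8, 18, 12.16, -0.14, 0, 0.45], [2.6, 45.8, 18, 12.16, -0.14, 0, 0.45], [2.6, 45.8, 18, 12.16, -0.14, 0, 0.45], [10.8, 34, 44, 12.16, -0.14, 0, 0.45], [10.8, 33, 47, 12.16, -0.14, 0, 0.45], [10.8, 33, 47, 12.16, -0.14, 0, 0.45]]
  ]
}}

```text
time: 14.0
eef_pos: [0.5926, -0.1314, 0.0995]
tcp_rot: [1.0, -0.026, -0.009, -0.0]
contact_force: [0.5, 0.5, -1.4]
opening: 0.597
finger_force: 53.7
```

```bash
python3 -c "
from h import *
print(go([.60,-.13,.07],QV))"
```

```text
[0.0079, -0.0018, 0.0294, 0.0003, 0.0177, -0.0046]
```

Emit:
{"api": "inch_along", "payload": {
  "segments": [
    [[0.8, -0.2, 3, 0, 0.24, -0.08, 0.45], [0.8, -0.2, 5.6, 0, 0.24, -0.08, 0.45], [0.8, -0.2, 6.4, 0, 0.24, -0.08, 0.45], [0.8, -0.2, 6.4, 0, 0.24, -0.08, 0.45]]
  ]
}}

```text
time: 14.5
eef_pos: [0.6002, -0.1302, 0.0741]
tcp_rot: [1.0, -0.023, 0.002, 0.001]
contact_force: [-0.3, -0.3, -2.5]
opening: 0.6
finger_force: 53.8
```

```bash
python3 -c "
from h import *
print(go([.60,-.13,.0615],QV))"
```

```text
[-0.0003, -0.0003, 0.0126, 0.0026, -0.0039, 0.0012]
```

Scaled: 0.01 m is 2, 0.008 m is 1.6, 0.003 rad is 0.06.

Emit:
{"api": "inch_along", "payload": {
  "segments": [
    [[0, 0, 0.8, 0.06, -0.04, 0, 0.45], [0, 0, 1.6, 0.06, -0.04, 0, 0.45], [0, 0, 2, 0.06, -0.04, 0, 0.45], [0, 0, 2, 0.06, -0.04, 0, 0.45]]
  ]
}}

```text
time: 15.0
eef_pos: [0.6003, -0.1301, 0.0638]
tcp_rot: [1.0, -0.023, 0.001, -0.0]
contact_force: [0.1, 0.5, -1.9]
opening: 0.604
finger_force: 53.8
```

Emit:
{"api": "inch_along", "payload": {
  "segments": [
    [[0, 0, 0.2, 0, 0, 0, 0.45], [0, 0, 0.4, 0, 0, 0, 0.45], [0, 0, 0.4, 0, 0, 0, 0.45]]
  ]
}}

```text
time: 15.38
eef_pos: [0.6004, -0.1302, 0.0619]
tcp_rot: [1.0, -0.023, 0.001, -0.0]
contact_force: [-0.2, -0.2, -1.8]
opening: 0.599
finger_force: 53.8
```

```bash
python3 -c "
from h import *
print(go([.60,-.13,.0615],QV))"
```

```text
[-0.0004, -0.0001, 0.0004, -0.0006, -0.0021, 0.0012]
```

Scaled: 0.0015 m is 0.3, 0.001 m is 0.2.

Emit:
{"api": "inch_along", "payload": {
  "segments": [
    [[0, 0, 0.2, 0, 0, 0, 0.45], [0, 0, 0.3, 0, 0, 0, 0.45], [0, 0, 0.3, 0, 0, 0, 0.45]]
  ]
}}

```text
time: 15.75
eef_pos: [0.6009, -0.1302, 0.0617]
tcp_rot: [1.0, -0.023, 0.001, -0.0]
contact_force: [-1.6, 1.5, 5.5]
opening: 0.599
finger_force: 54.7
```

Emit:
{"api": "inch_along", "payload": {
  "segments": [
    [[0, 0, 0, 0, 0, 0, 0.62], [0, 0, 0, 0, 0, 0, 0.7], [0, 0, 0, 0, 0, 0, 0.85], [0, 0, -4, 0, 0, 0, 0.85], [0, 0, -16, 0, 0, 0, 0.85], [0, 0, -28, 0, 0, 0, 0.85], [0, 0, -40, 0, 0, 0, 0.85], [0, 0, -44, 0, 0, 0, 0.85]]
  ]
}}

```text
time: 16.75
eef_pos: [0.602, -0.131, 0.2882]
tcp_rot: [1.0, -0.023, 0.006, 0.002]
contact_force: [0.5, -0.4, 0.2]
opening: 0.85
finger_force: 0.0
```

```bash
python3 -c "
from h import *
print(go(slot(0,.22),QS))"
```

```text
[0.0023, -0.2761, 0.0771, -0.6077, -0.0127, -0.0027]
```

Scaled: -0.276 m is -55.2, 0.077 m is 15.4, -0.608 rad is -12.16.

Emit:
{"api": "inch_along", "payload": {
  "segments": [
    [[0.4, -55.2, 0, -12.16, -0.26, -0.06, 0.8], [0.4, -55.2, 0, -12.16, -0.26, -0.06, 0.8], [0.4, -55.2, 0, -12.16, -0.26, -0.06, 0.8], [0.4, -55.2, 0, -12.16, -0.26, -0.06, 0.8], [0.4, -55.2, 12, -12.16, -0.26, -0.06, 0.8], [0.4, -55.2, 15.4, -12.16, -0.26, -0.06, 0.8], [0.4, -55.2, 15.4, -12.16, -0.26, -0.06, 0.8]]
  ]
}}

```text
time: 17.62
eef_pos: [0.6136, 0.1441, 0.2014]
tcp_rot: [0.954, -0.02, -0.015, 0.3]
contact_force: [-0.5, -0.8, 0.7]
opening: 0.801
finger_force: 0.0
```

```bash
python3 -c "
from h import *
print(go(slot(0,.12),QS)); print(go(slot(0,.084),QS)); c=cam('top'); 
cv2.imwrite('pics/t2.png',cv2.resize(c['pixels'][140:290,155:335,::-1],None,fx=4,fy=4))"
```

```text
[0.0054, 0.0048, 0.0924, -0.0008, 0.0133, 0.0086]
[0.0059, 0.0048, 0.1284, -0.0008, 0.0133, 0.0086]
```

Scaled: 0.092 m is 18.4, 0.08 m is 16, 0.013 rad is 0.26.

Emit:
{"api": "inch_along", "payload": {
  "segments": [
    [[1, 1, 8, 0, 0.26, 0.16, 0.8], [1, 1, 16, 0, 0.26, 0.16, 0.8], [1, 1, 18.4, 0, 0.26, 0.16, 0.8], [1, 1, 18.4, 0, 0.26, 0.16, 0.8]]
  ]
}}

```text
time: 18.18
eef_pos: [0.617, 0.0876, 0.1325]
tcp_rot: [0.954, -0.024, -0.004, 0.299]
contact_force: [0.2, -0.1, -0.4]
opening: 0.802
finger_force: 0.0
```

```bash
python3 -c "
from h import *
print(go(slot(0,.084),QS))"
```

```text
[-0.0021, -0.0018, 0.0397, -0.0036, -0.0045, -0.0043]
```

Scaled: 0.0395 m is 7.9, 0.037 m is 7.4, -0.004 rad is -0.08.

Emit:
{"api": "inch_along", "payload": {
  "segments": [
    [[-0.4, -0.4, 4, -0.06, -0.08, -0.08, 0.8], [-0.4, -0.4, 7.4, -0.06, -0.08, -0.08, 0.8], [-0.4, -0.4, 7.9, -0.06, -0.08, -0.08, 0.8], [-0.4, -0.4, 7.9, -0.06, -0.08, -0.08, 0.8], [-0.4, -0.4, 7.9, -0.06, -0.08, -0.08, 0.65], [-0.4, -0.4, 7.9, -0.06, -0.08, -0.08, 0.45], [-0.4, -0.4, 7.9, -0.06, -0.08, -0.08, 0.45], [-0.4, -0.4, 7.9, -0.06, -0.08, -0.08, 0.45]]
  ],
  "grip_force": 50
}}

```text
time: 19.18
eef_pos: [0.6142, 0.0682, 0.0982]
tcp_rot: [0.954, -0.021, -0.006, 0.3]
contact_force: [0.0, 1.8, 3.1]
opening: 0.601
finger_force: 53.2
```

```bash
python3 -c "
from h import *
print(go(slot(0,.084),QS))"
```

```text
[0.0001, 0.0018, 0.0005, -0.0007, -0.0019, 0.0018]
```

Scaled: -0.062 m is -12.4, 0.002 m is 0.4.

Emit:
{"api": "inch_along", "payload": {
  "segments": [
    [[0, 0.2, -3, 0, 0, 0, 0.45], [0, 0.4, -10, 0, 0, 0, 0.45], [0, 0.4, -16, 0, 0, 0, 0.45], [0, 0.4, -16, 0, 0, 0, 0.45], [-6, 0.4, -16, 0, 0, 0, 0.45], [-12.4, 0.4, -16, 0, 0, 0, 0.45], [-12.4, 0.4, -16, 0, 0, 0, 0.45], [-12.4, 0.4, -16, 0, 0, 0, 0.45]]
  ]
}}

```text
time: 20.18
eef_pos: [0.5535, 0.1143, 0.1632]
tcp_rot: [0.954, -0.021, -0.008, 0.301]
contact_force: [-0.1, 0.4, -2.7]
opening: 0.599
finger_force: 52.8
```

```bash
python3 -c "
from h import *
print(go(slot(-.062,.0845,0.0005),QS)); c=cam('wrist')"
```

```text
[0.0009, 0.0005, 0.078, -0.0002, 0.0007, 0.0029]
```

Scaled: 0.058 m is 11.6, 0.05 m is 10, 0.002 rad is 0.04.

Emit:
{"api": "inch_along", "payload": {
  "segments": [
    [[0.1, 0, 3, 0, 0, 0, 0.45], [0.2, 0.1, 6, 0, 0, 0.04, 0.45], [0.2, 0.1, 8, 0, 0, 0.04, 0.45], [0.2, 0.1, 10, 0, 0, 0.04, 0.45], [0.2, 0.1, 11.6, 0, 0, 0.04, 0.45], [0.2, 0.1, 11.6, 0, 0, 0.04, 0.45]]
  ]
}}

```text
time: 20.98
eef_pos: [0.5527, 0.0807, 0.1162]
tcp_rot: [0.953, -0.022, -0.008, 0.301]
contact_force: [0.1, -0.4, -1.6]
opening: 0.6
finger_force: 52.8
```

```bash
python3 -c "
from h import *
print(go(slot(-.062,.0845,0.0005),QS))"
```

```text
[0.0001, -0.0002, 0.0203, -0.0001, 0.0011, 0.0006]
```

Scaled: 0.0165 m is 3.3, 0.015 m is 3, 0.001 rad is 0.02.

Emit:
{"api": "inch_along", "payload": {
  "segments": [
    [[0, 0, 0.8, 0, 0.02, 0, 0.45], [0, 0, 1.6, 0, 0.02, 0, 0.45], [0, 0, 2.4, 0, 0.02, 0, 0.45], [0, 0, 3, 0, 0.02, 0, 0.45], [0, 0, 3.3, 0, 0.02, 0, 0.45], [0, 0, 3.3, 0, 0.02, 0, 0.45]]
  ]
}}

```text
time: 21.72
eef_pos: [0.5526, 0.0716, 0.1032]
tcp_rot: [0.954, -0.022, -0.007, 0.3]
contact_force: [-0.2, 0.3, -1.6]
opening: 0.595
finger_force: 52.8
```

```bash
python3 -c "
from h import *
print(go(slot(-.062,.0845,0.0005),QS))"
```

```text
[-0.0003, -0.0002, 0.0044, -0.0004, -0.001, 0.0003]
```

Scaled: 0.003 m is 0.6, 0.0015 m is 0.3.

Emit:
{"api": "inch_along", "payload": {
  "segments": [
    [[0, 0, 0.3, 0, 0, 0, 0.45], [0, 0, 0.6, 0, 0, 0, 0.45], [0, 0, 0.6, 0, 0, 0, 0.45]]
  ]
}}

```text
time: 22.1
eef_pos: [0.5525, 0.0699, 0.1007]
tcp_rot: [0.954, -0.022, -0.007, 0.3]
contact_force: [-0.1, 0.3, -2.2]
opening: 0.595
finger_force: 52.8
```

Emit:
{"api": "inch_along", "payload": {
  "segments": [
    [[0, 0, 0.2, 0, 0, 0, 0.45], [0, 0, 0.3, 0, 0, 0, 0.45], [0, 0, 0.3, 0, 0, 0, 0.45]]
  ]
}}

```text
time: 22.48
eef_pos: [0.5525, 0.0691, 0.0997]
tcp_rot: [0.954, -0.022, -0.007, 0.3]
contact_force: [-0.4, 0.6, -2.6]
opening: 0.604
finger_force: 52.9
```

```bash
python3 -c "
from h import *
print(go(slot(-.062,.0845,0.0005),QS))"
```

```text
[-0.0003, -0.0002, 0.0, -0.0004, -0.0012, 0.0003]
```

Emit:
{"api": "inch_along", "payload": {
  "segments": [
    [[0, 0, 0.2, 0, 0, 0, 0.45], [0, 0, 0.2, 0, 0, 0, 0.45], [0, 0, 0.2, 0, 0, 0, 0.45]]
  ]
}}

```text
time: 22.85
eef_pos: [0.5528, 0.069, 0.0996]
tcp_rot: [0.954, -0.022, -0.006, 0.3]
contact_force: [-2.4, 3.3, 4.9]
opening: 0.595
finger_force: 53.6
```

Emit:
{"api": "inch_along", "payload": {
  "segments": [
    [[0, 0, 0.2, 0, 0, 0, 0.45], [0, 0, 0.2, 0, 0, 0, 0.45], [0, 0, 0.2, 0, 0, 0, 0.45]]
  ]
}}

```text
time: 23.22
eef_pos: [0.553, 0.0689, 0.0996]
tcp_rot: [0.954, -0.022, -0.006, 0.3]
contact_force: [-2.7, 6.3, 7.5]
opening: 0.597
finger_force: 54.2
```

```bash
python3 -c "
from h import *
print(go(slot(-.062,.0845,0.0005),QS))"
```

```text
[-0.0008, -0.0003, -0.0001, -0.0013, -0.0023, -0.0009]
```

The twin landed at the expected depth with a gentle ~10 N push. Letting go and backing off along u.

Scaled: -0.15 m is -30, -0.13 m is -26.

Emit:
{"api": "inch_along", "payload": {
  "segments": [
    [[0, 0, 0, 0, 0, 0, 0.62], [0, 0, 0, 0, 0, 0, 0.7], [0, 0, 0, 0, 0, 0, 0.8], [0, 0, -4, 0, 0, 0, 0.8], [0, 0, -14, 0, 0, 0, 0.8], [0, 0, -26, 0, 0, 0, 0.8], [0, 0, -30, 0, 0, 0, 0.8]]
  ]
}}

```text
time: 24.1
eef_pos: [0.5583, 0.1565, 0.2262]
tcp_rot: [0.954, -0.022, -0.002, 0.299]
contact_force: [0.4, 0.3, 0.7]
opening: 0.8
finger_force: 0.0
```

```bash
python3 -c "
from h import *
print(go([.60,-.131,.22],QV),ctrl.get_state()['eef_pos'])"
```

```text
[0.0541, 0.2305, 0.1684, 0.6076, -0.0093, 0.0005] [0.55829737 0.15646148 0.22620657]
```

Emit:
{"api": "inch_along", "payload": {
  "segments": [
    [[2, 8, 0, 3, 0, 0, 0.85], [10.8, 46, 33.6, 12.16, -0.18, 0, 0.85], [10.8, 46, 33.6, 12.16, -0.18, 0, 0.85], [10.8, 46, 33.6, 12.16, -0.18, 0, 0.85], [10.8, 46, 33.6, 12.16, -0.18, 0, 0.85], [10.8, 46, 33.6, 12.16, -0.18, 0, 0.85], [10.8, 46, 33.6, 12.16, -0.18, 0, 0.85]]
  ]
}}

```text
time: 24.98
eef_pos: [0.5967, -0.1332, 0.2144]
tcp_rot: [1.0, -0.025, -0.005, 0.001]
contact_force: [-0.2, 0.2, -0.2]
opening: 0.852
finger_force: 0.0
```

```bash
python3 -c "
from h import *
c=cam('wrist'); print(go([.6005,-.1302,.0617],QV)); Q=QV
P=[np.array([.6005,-.1302,.12])+Q@np.array([a*.02,b*.026,0]) for a,b in ((1,1),(1,-1),(-1,-1),(-1,1))]
im=c['pixels'][:,:,::-1].copy()
for p in proj(c,P): cv2.circle(im,tuple(int(v) for v in p.round()),2,(255,0,0),-1)
cv2.imwrite('pics/w6.png',im)"
```

```text
[0.0048, -0.0024, 0.153, 0.0017, 0.0087, -0.0013]
```

View pics/w6.png

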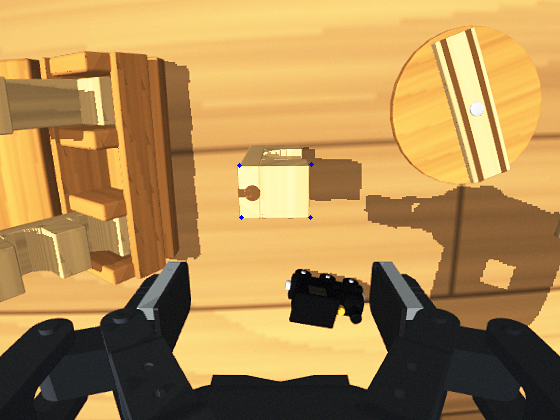

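The single stands where I left it: its top face (239–310, 163–218) matches the projected corners. The twin sits in the near slot at left, and the engine is upright at (325,300) with its wheels towards the camera and roof away. That was my last view. Gripping the single.

Scaled: 0.15 m is 30, 0.135 m is 27, 0.008 rad is 0.16.

Emit:
{"api": "inch_along", "payload": {
  "segments": [
    [[0.8, -0.4, 10, 0.04, 0.16, 0, 0.8], [0.8, -0.4, 20, 0.04, 0.16, 0, 0.8], [0.8, -0.4, 27, 0.04, 0.16, 0, 0.8], [0.8, -0.4, 30, 0.04, 0.16, 0, 0.8], [0.8, -0.4, 30, 0.04, 0.16, 0, 0.8]]
  ]
}}

```text
time: 25.65
eef_pos: [0.5999, -0.1301, 0.0648]
tcp_rot: [1.0, -0.023, -0.0, -0.0]
contact_force: [-0.1, 0.1, 0.5]
opening: 0.8
finger_force: 0.0
```

```bash
python3 -c "
from h import *
print(go([.6005,-.1302,.0617],QV))"
```

```text
[0.0006, 0.0, 0.0031, -0.0, 0.001, 0.0002]
```

Scaled: 0.002 m is 0.4, 0.0005 m is 0.1, 0.001 rad is 0.02.

Emit:
{"api": "inch_along", "payload": {
  "segments": [
    [[0.1, 0, 0.4, 0, 0.02, 0, 0.8], [0.1, 0, 0.4, 0, 0.02, 0, 0.65], [0.1, 0, 0.4, 0, 0.02, 0, 0.45], [0.1, 0, 0.4, 0, 0.02, 0, 0.45], [0.1, 0, 0.4, 0, 0.02, 0, 0.45]]
  ],
  "grip_force": 50
}}

```text
time: 26.28
eef_pos: [0.6021, -0.1317, 0.0652]
tcp_rot: [1.0, -0.024, 0.002, 0.0]
contact_force: [0.4, 1.6, 5.7]
opening: 0.605
finger_force: 53.4
```

```bash
python3 -c "
from h import *
print(go([.6005,-.1302,.0617],QV))"
```

```text
[-0.0016, -0.0015, 0.0035, 0.0006, -0.0047, -0.0021]
```

Scaled: -0.24 m is -48, -0.2 m is -40.

Emit:
{"api": "inch_along", "payload": {
  "segments": [
    [[0, 0, -4, 0, 0, 0, 0.45], [0, 0, -16, 0, 0, 0, 0.45], [0, 0, -28, 0, 0, 0, 0.45], [0, 0, -40, 0, 0, 0, 0.45], [0, 0, -48, 0, 0, 0, 0.45], [0, 0, -48, 0, 0, 0, 0.45]]
  ]
}}

```text
time: 27.02
eef_pos: [0.6018, -0.1324, 0.3089]
tcp_rot: [1.0, -0.024, 0.005, 0.002]
contact_force: [0.2, -0.3, -2.2]
opening: 0.6
finger_force: 53.1
```

```bash
python3 -c "
from h import *
print(go(slot(0,.0652+.25,.002),QS)); print(ctrl.get_state()['eef_pos'])"
```

```text
[0.0022, -0.3303, 0.0181, -0.6067, -0.0092, -0.0049]
[ 0.60175453 -0.13243835  0.30886026]
```

Scaled: -0.33 m is -66, 0.018 m is 3.6, -0.607 rad is -12.14.

Emit:
{"api": "inch_along", "payload": {
  "segments": [
    [[0.4, -66, 0, -12.14, -0.18, -0.1, 0.45], [0.4, -66, 0, -12.14, -0.18, -0.1, 0.45], [0.4, -66, 0, -12.14, -0.18, -0.1, 0.45], [0.4, -66, 0, -12.14, -0.18, -0.1, 0.45], [0.4, -66, 3.6, -12.14, -0.18, -0.1, 0.45], [0.4, -66, 3.6, -12.14, -0.18, -0.1, 0.45], [0.4, -66, 3.6, -12.14, -0.18, -0.1, 0.45], [0.4, -66, 3.6, -12.14, -0.18, -0.1, 0.45]]
  ]
}}

```text
time: 28.02
eef_pos: [0.6184, 0.1961, 0.2848]
tcp_rot: [0.954, -0.022, -0.012, 0.299]
contact_force: [-0.1, -0.8, -2.4]
opening: 0.598
finger_force: 53.7
```

```bash
python3 -c "
from h import *
print(go(slot(0,.0652+.14,.002),QS))"
```

```text
[0.0027, 0.0019, 0.1056, -0.0024, 0.0083, 0.004]
```

Scaled: 0.105 m is 21, 0.09 m is 18, 0.008 rad is 0.16.

Emit:
{"api": "inch_along", "payload": {
  "segments": [
    [[0.6, 0.4, 6, -0.04, 0.16, 0.08, 0.45], [0.6, 0.4, 12, -0.04, 0.16, 0.08, 0.45], [0.6, 0.4, 18, -0.04, 0.16, 0.08, 0.45], [0.6, 0.4, 21, -0.04, 0.16, 0.08, 0.45], [0.6, 0.4, 21, -0.04, 0.16, 0.08, 0.45]]
  ]
}}

```text
time: 28.65
eef_pos: [0.6174, 0.1346, 0.1995]
tcp_rot: [0.954, -0.023, -0.008, 0.3]
contact_force: [-0.4, -0.1, -2.2]
opening: 0.598
finger_force: 53.6
```

```bash
python3 -c "
from h import *
print(go(slot(0,.0652,.002),QS))"
```

```text
[0.0002, 0.0003, 0.1404, -0.001, 0.0014, -0.0002]
```

Emit:
{"api": "inch_along", "payload": {
  "segments": [
    [[0.2, 0, 6, -0.02, 0.02, 0, 0.45], [0.2, 0, 12, -0.02, 0.02, 0, 0.45], [0.2, 0, 16, -0.02, 0.02, 0, 0.45], [0.2, 0, 19, -0.02, 0.02, 0, 0.45], [0.2, 0, 21.4, -0.02, 0.02, 0, 0.45], [0.2, 0, 23.4, -0.02, 0.02, 0, 0.45], [0.2, 0, 24, -0.02, 0.02, 0, 0.45], [0.2, 0, 24, -0.02, 0.02, 0, 0.45]]
  ]
}}

```text
time: 29.65
eef_pos: [0.6154, 0.0668, 0.1013]
tcp_rot: [0.953, -0.021, -0.007, 0.301]
contact_force: [-0.2, -3.6, -1.2]
opening: 0.599
finger_force: 54.2
```

```bash
python3 -c "
from h import *
print(go(slot(0,.0652,.002),QS))"
```

```text
[-0.0012, 0.0009, 0.0211, 0.0016, -0.001, 0.0015]
```

Scaled: 0.009 m is 1.8, 0.005 m is 1, 0.001 rad is 0.02.

Emit:
{"api": "inch_along", "payload": {
  "segments": [
    [[0, 0.4, 0.2, 0, 0, 0, 0.45], [0, 0.4, 1, 0.02, 0, 0.02, 0.45], [0, 0.4, 1.8, 0.02, 0, 0.02, 0.45], [0, 0.4, 1.8, 0.02, 0, 0.02, 0.45]]
  ]
}}

```text
time: 30.15
eef_pos: [0.6149, 0.0609, 0.0945]
tcp_rot: [0.954, -0.022, -0.007, 0.3]
contact_force: [0.0, -0.0, -3.3]
opening: 0.599
finger_force: 54.6
```

```bash
python3 -c "
from h import *
print(go(slot(0,.0652,.002),QS),ctrl.get_state()['wrist_torque'])"
```

```text
[-0.001, 0.0, 0.0121, -0.0016, -0.0011, 0.0007] [ 0.46402145 -0.05823386  0.00488924]
```

Emit:
{"api": "inch_along", "payload": {
  "segments": [
    [[0, 0.1, 0.6, 0, 0, 0, 0.45], [0, 0.1, 1.2, 0, 0, 0, 0.45], [0, 0.1, 1.6, 0, 0, 0, 0.45], [0, 0.1, 1.6, 0, 0, 0, 0.45]]
  ]
}}

```text
time: 30.65
eef_pos: [0.615, 0.0558, 0.0887]
tcp_rot: [0.954, -0.022, -0.006, 0.3]
contact_force: [0.1, -0.0, -1.4]
opening: 0.602
finger_force: 54.6
```

Emit:
{"api": "inch_along", "payload": {
  "segments": [
    [[0, 0, 0.2, 0, 0, 0, 0.45], [0, 0, 0.4, 0, 0, 0, 0.45], [0, 0, 0.4, 0, 0, 0, 0.45]]
  ]
}}

```text
time: 31.02
eef_pos: [0.6151, 0.0548, 0.0873]
tcp_rot: [0.954, -0.022, -0.006, 0.3]
contact_force: [0.3, 0.5, -2.0]
opening: 0.599
finger_force: 54.6
```

```bash
python3 -c "
from h import *
print(go(slot(0,.0652,.002),QS))"
```

```text
[-0.0015, -0.0009, 0.0027, -0.0014, -0.002, 0.0002]
```

Scaled: 0.0015 m is 0.3, 0.001 m is 0.2.

Emit:
{"api": "inch_along", "payload": {
  "segments": [
    [[0, 0, 0.2, 0, 0, 0, 0.45], [0, 0, 0.3, 0, 0, 0, 0.45], [0, 0, 0.3, 0, 0, 0, 0.45]]
  ]
}}

```text
time: 31.4
eef_pos: [0.615, 0.0539, 0.086]
tcp_rot: [0.954, -0.022, -0.006, 0.3]
contact_force: [-0.0, 0.8, -2.3]
opening: 0.597
finger_force: 54.6
```

Emit:
{"api": "inch_along", "payload": {
  "segments": [
    [[0, 0, 0.2, 0, 0, 0, 0.45], [0, 0, 0.2, 0, 0, 0, 0.45], [0, 0, 0.2, 0, 0, 0, 0.45]]
  ]
}}

```text
time: 31.78
eef_pos: [0.6153, 0.0537, 0.0858]
tcp_rot: [0.954, -0.022, -0.006, 0.3]
contact_force: [-0.4, 2.5, 1.1]
opening: 0.598
finger_force: 55.0
```

```bash
python3 -c "
from h import *
print(go(slot(0,.0652,.002),QS))"
```

```text
[-0.0017, -0.0009, 0.0009, -0.0016, -0.0027, -0.0001]
```

Emit:
{"api": "inch_along", "payload": {
  "segments": [
    [[0, 0, 0.2, 0, 0, 0, 0.45], [0, 0, 0.2, 0, 0, 0, 0.45], [0, 0, 0.2, 0, 0, 0, 0.45]]
  ]
}}

```text
time: 32.15
eef_pos: [0.6155, 0.0536, 0.0858]
tcp_rot: [0.954, -0.022, -0.005, 0.3]
contact_force: [-1.5, 5.4, 4.5]
opening: 0.6
finger_force: 55.5
```

Emit:
{"api": "inch_along", "payload": {
  "segments": [
    [[0, 0, 0.2, 0, 0, 0, 0.45], [0, 0, 0.2, 0, 0, 0, 0.45], [0, 0, 0.2, 0, 0, 0, 0.45]]
  ]
}}

```text
time: 32.52
eef_pos: [0.6156, 0.0536, 0.0857]
tcp_rot: [0.954, -0.022, -0.005, 0.3]
contact_force: [-2.2, 8.1, 6.2]
opening: 0.598
finger_force: 55.8
```

```bash
python3 -c "
from h import *
print(go(slot(0,.0652,.002),QS))"
```

```text
[-0.0021, -0.0009, 0.0008, -0.0024, -0.0037, -0.0013]
```

The single is on the floor of the middle slot, still held, at about 10 N. Releasing and retreating.

Scaled: -0.22 m is -44, -0.18 m is -36.

Emit:
{"api": "inch_along", "payload": {
  "segments": [
    [[0, 0, 0, 0, 0, 0, 0.62], [0, 0, 0, 0, 0, 0, 0.7], [0, 0, 0, 0, 0, 0, 0.8], [0, 0, -4, 0, 0, 0, 0.8], [0, 0, -14, 0, 0, 0, 0.8], [0, 0, -26, 0, 0, 0, 0.8], [0, 0, -36, 0, 0, 0, 0.8], [0, 0, -44, 0, 0, 0, 0.8], [0, 0, -44, 0, 0, 0, 0.8]]
  ]
}}

```text
time: 33.65
eef_pos: [0.622, 0.1805, 0.2695]
tcp_rot: [0.954, -0.022, -0.002, 0.299]
contact_force: [0.9, 0.2, 0.7]
opening: 0.802
finger_force: 0.0
```

```bash
python3 - <<'E'
from h import *
# numeric check: brightness-edge fit of both top faces against the home model
c=cam("wrist"); g=cv2.GaussianBlur(cv2.cvtColor(c["pixels"],cv2.COLOR_RGB2GRAY),(3,3),0).astype(float)
G=np.hypot(cv2.Sobel(g,6,1,0),cv2.Sobel(g,6,0,1))
def score(y,L,dy,dn,du):
    k=[slot(y+dy,L+du,dn)+RR@(a*N*.026+b*Y*.02) for a,b in ((-1,-1),(-1,1),(1,1),(1,-1),(-1,-1))]
    P=np.vstack([np.linspace(k[i],k[i+1],40) for i in range(4)]); p=proj(c,P).round().astype(int)
    ok=(p[:,0]>=0)&(p[:,0]<560)&(p[:,1]>=0)&(p[:,1]<420)
    return G[p[ok,1],p[ok,0]].mean(),ok.mean()
for nm,y,L in (("twin in near",-.062,.14),("single in middle",0,.12),("square",.062,.13)):
    b=max(((score(y,L,dy,dn,du)[0],dy,dn,du) for dy in np.arange(-8,8.1,1)/1e3 for dn in np.arange(-6,9,1)/1e3 for du in np.arange(-4,20,2)/1e3))
    print(nm,np.round(b,4),score(y,L,0,0,0))
E
```

```text
twin in near [ 1.652578e+02  2.000000e-03 -2.000000e-03  2.000000e-03] (np.float64(97.00227420324006), np.float64(1.0))
single in middle [ 2.741072e+02 -1.000000e-03 -2.000000e-03 -4.000000e-03] (np.float64(232.4014828266626), np.float64(1.0))
square [ 2.794147e+02 -1.000000e-03 -1.000000e-03 -4.000000e-03] (np.float64(198.03039516498794), np.float64(1.0))
```

Both bridges fit within 2–4 mm of home, about the same as the untouched square bridge, and the robot is clear. Handing in.

```bash
python3 -c "
from plant import ctrl
print(ctrl.sign_off())"
```

```text
the job is handed in; nothing more can be done
None
```

I handed the job in at about 34 s: the engine is on its wheels on the table, the twin bridge is in the near slot and the single in the middle, each held down to the floor at about 10 N; my final image check put both within 2–5 mm of home, but sign-off returned no verdict.

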